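# Store the clay tampers heavy end down

### The arm

A 7-joint arm with a two-finger parallel gripper is mounted at the origin on the work surface. World frame = base frame: x ahead of the robot, y to its left, z up, the work surface at z = 0. Lengths are in m, angles in rad, forces in N, time in s.
With the tool pointing down it reaches from about 0.4 to 0.85 m from the base axis. Payload 4.5 kg.
Tool frame: the origin (TCP) lies on the centre line of the jaws, within the pads' length; the fingertips stand r.tip_extent ahead of it and the grasp point (between the pads) is the TCP (r.tip_extent is the distance from the TCP to the fingertips, in m); z points along the fingers, y is the line along which they close (so a half turn about z gives the same grasp; the last joint's range is limited). The gripper opens to 88 mm and grips with 3 to 60 N. Pads are 18 mm wide; open, the fingers measure 123 mm over their backs; the gripper's body (75 mm by 187 mm) begins 45 mm behind the grasp point.
Start: joints at [1.171, 0.689, -0.195, 1.565, 0.157, 0.902, -0.215], TCP at [0.263, -0.567, 0.227] pointing down, gripper open.
Joint ranges: [-3.01, 3.01], [-0.46, 2.08], [-1.47, 1.51], [0.13, 2.56], [-1, 4.14], [0.04, 2.09], [-2.66, 2.66]. Speed limits (rad/s): [2.57, 2.57, 3.14, 3.14, 3.14, 3.14, 3.14].

### API

Orientations are given as a unit quaternion [x, y, z, w].
In Python, from plant import sensors, vision, finish_job, r gives the robot as it stands. The module is installed in compiled form; this text tells all that it offers.
- The arm moves only by the tool step_arm, never from a script. Its argument "steps" is a list of rows, each a list of 2 entries, a list of its own where there are three numbers: the shift along the tool's x, y, z in cm, then the turn, a rotation vector about the tool's x, y, z in degrees. A call has 1 to 12 rows; each row shifts and turns the commanded pose from where the row before left it, along the tool's axes as they then stand; what a row does not reach is not made up. A row lasts 1/8 s, in which the tool goes at most 62.5 mm and 10.7 degrees, less where a joint would pass 70% of its speed; a pose out of reach is approached as far as the arm can. A call with a gripper value outside its range is refused whole. "claw" is the opening, from -1 (shut) to 1 (fully open), set as the call begins (left out, the last holds). The fingers move at their own pace and stop on an object; "grip_force" is the grip in N (left out, the last holds). Time passes only in rows, so rows that do not move let the fingers close. It gives the time, the measured TCP pose, the force, the opening and the grip force at its end, in the units of the state.
- sensors.get_state(): the state, without advancing time (a new reading comes with each control period).
- vision.snapshot(name): name is "side" or "top" or "wrist"; returns a dict with "img" (420x560x3 uint8, red, green, blue), "fx", "fy", "cx", "cy" (pixels), "position" and "rotation" of the camera in the world. Camera axes: x right, y down, z forward; pixel columns grow to the right and rows downward; lengths in m; the calibration is good to about 2 mm. A picture is of the moment at which its call begins. There is no depth.
- finish_job(): hands the job in; it is judged then, once.
The state is a dict: "clock": time; "q": joint angles; "qd": joint speeds; "joint_torque": joint torques, N m; "tool_pos": TCP position; "eef_rot": TCP orientation; "contact_force": force on the tool from outside, world axes, zero at the start; "moment": the same for the moment, N m; "opening": opening from 0.0 (shut) to 1.0 (fully open); "finger_force": force on a finger pad.
Only numpy, scipy, OpenCV 4.12 (cv2) and the standard library are available. Lean on these libraries where they do the work, as an engineer would, in place of code of your own. Each camera call takes 0.05 s, during which the arm holds its last target. There are 200 camera calls.

### The job

Put the two yellow-handled clay tampers away on the sloping wooden rack, one in each bay, each lying along its bay with its heavy end down the slope. The heavy end does not show: lift a tamper at mid-length and feel which end pulls down. Leave the teal plant pot standing where it is.

Things in the scene. Friction and masses are not known exactly. Their poses are not given: they have to be found in the camera images.
- tamper_a_mid (a point): Clay tamper: yellow handle 24 mm square, 110 mm long, between two identical black end blocks 45 mm long, 34 mm square; 200 mm in all. A slug hidden in one block puts the balance point 57 mm from mid-length. 0.29 to 0.39 kg; held level at mid-length the heavy end pulls down with 0.16 to 0.22 N m. Point: its centre, 17 mm up when flat. x along its length, z up; the axes do not tell the heavy end.
- tamper_b_mid (a point): The second clay tamper, of the same look, size and make as the first; the same point and axes.
- rack: Fixed wood rack, top sloping 20 deg, low end (its -x) facing away from the robot. Two bays 60 mm wide between white walls 12 mm high. Tamper ends rest on blue pads; the 90 mm gap between the pads is 15 mm deeper, no walls: finger room. Lip 25 mm high at the low end. Origin on the table, z up, y across. A stored tamper has its centre at x 0, y +55 or -55, z 91 mm, 10 mm off the lip, its length along (cos 20, 0, sin 20).
- pot_mid (a point): Teal glazed plant pot, a bystander, 90 mm wide at the rim and 70 mm high, open above; the point is on its axis, 35 mm up. To be left standing.
Mind the look-alikes: they are no part of the job. Leave any pink look-alike of the part that bears tamper_a_mid alone. What is shaped like the part that bears tamper_b_mid but purple is not meant.

How it is judged:
By the outcome, as a careful person would: the job done as asked, in the order asked, and still so for the second after the job is handed in, with the robot touching nothing.
It also fails if it takes over 61 s, if anything falls off the work surface, if the arm or the gripper's body presses on something with over 40 N, if the wrist force passes 120 N, or if a joint passes its speed limit or range.

## Working session

There is one attempt and no reset: what is moved stays moved. The work goes in short steps, Python scripts to look and compute and a tool call to move; the robot and the scene stay as the last step left them, time stands still between calls to the robot, and variables do not carry over. Pictures are saved under pics/ and viewed, at most 10 in all, crops included, and the job is handed in when it is done.

Besides the shell and the picture viewer there is one more tool, called as name(argument=value, ...), one argument or row to a line, values as JSON. step_arm: Moves the arm, as the interface text tells. Its arguments: {"type":"object","properties":{"steps":{"type":"array"},"claw":{"type":"number"},"grip_force":{"type":"number"}},"required":["steps"]}

```bash
mkdir -p pics
python3 - <<'E'
from plant import sensors, vision, r
import cv2, pickle
for n in ("top","side"):
    s=vision.snapshot(n); pickle.dump(s,open(n+".pkl","wb"))
    cv2.imwrite(f"pics/{n}0.png",s["img"][:,:,::-1])
    print(n,s["fx"],s["cx"],s["cy"],s["position"],s["rotation"])
print(sensors.get_state(), r.tip_extent)
E
```

```text
top 423.7992591555299 274.0383867660949 206.42872724734067 [0.37884505 0.02618141 1.13071618] [-0.70316918  0.70538503 -0.06648819  0.0597025 ]
side 393.2585155808829 289.85032596356984 202.50659509396272 [0.30102467 0.62384564 0.80347354] [-0.19053682  0.91229118 -0.35473717  0.0747132 ]
{'clock': 0.1, 'q': array([ 1.17078084,  0.68987433, -0.19450912,  1.56618768,  0.15727863,
        0.90250988, -0.21509875]), 'qd': array([-0.00072885, -0.00029609,  0.00050789, -0.00247281,  0.00014474,
        0.00039541,  0.00135275]), 'joint_torque': array([-2.77804735e-03, -5.28500462e+01, -1.27141122e+00, -1.53836060e+01,
       -5.25876344e-02,  2.01436691e-03, -6.43854463e-06]), 'tool_pos': array([ 0.26243272, -0.56661428,  0.22602001]), 'eef_rot': array([ 9.76561979e-01,  2.15234914e-01, -2.23959835e-04, -7.63873733e-04]), 'contact_force': array([ 0.22042015,  1.05446225, -0.15896788]), 'moment': array([-0.00602367,  0.01259934,  0.00251308]), 'finger_force': 0.0, 'opening': 1.001172327861626} 0.019
```

View pics/top0.png

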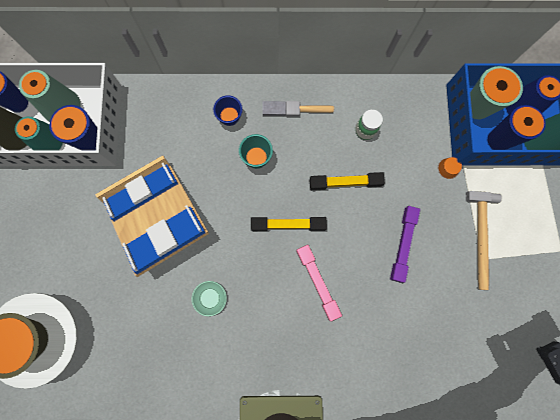

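View pics/side0.png

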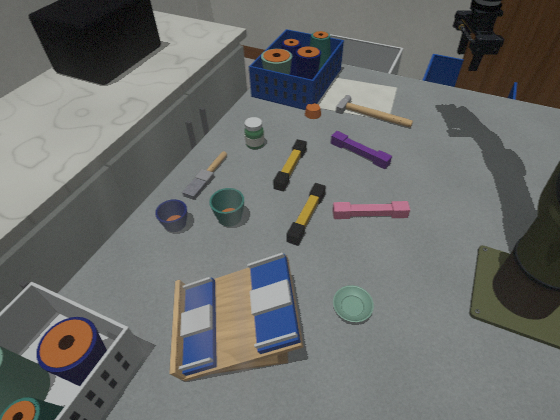

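The top view shows yellow-handled tampers at about (347,181) and (288,224), and the rack at (155,215) with its lip at the upper left. The teal pot is at (256,151). The look-alikes are the pink bar (318,283), the purple bar (405,245) and the navy pot (228,110), and only the two bars with yellow handles and black blocks fit the description. Next I'll measure them and confirm in a crop.

```bash
cat > h.py <<'E'
import numpy as np, cv2, pickle
from scipy.spatial.transform import Rotation as R
from scipy.optimize import least_squares
def rot(s):
    q=np.array(s["rotation"]); return R.from_quat(q).as_matrix() if q.size==4 else q.reshape(3,3)
def ray(s,p):
    d=np.array([(p[0]-s["cx"])/s["fx"],(p[1]-s["cy"])/s["fy"],1.]); d=rot(s)@d; return np.array(s["position"]),d
def onz(s,p,z):
    o,d=ray(s,p); return o+d*(z-o[2])/d[2]
def proj(s,P):
    c=(np.atleast_2d(P)-s["position"])@rot(s); return np.c_[s["fx"]*c[:,0]/c[:,2]+s["cx"],s["fy"]*c[:,1]/c[:,2]+s["cy"]]
def tri(views):
    A=np.zeros((3,3));b=np.zeros(3)
    for s,p in views:
        o,d=ray(s,p);d=d/np.linalg.norm(d);M=np.eye(3)-np.outer(d,d);A+=M;b+=M@o
    return np.linalg.solve(A,b)
def blobs(img,lo,hi,amin):
    m=cv2.inRange(cv2.cvtColor(img,cv2.COLOR_RGB2HSV),np.array(lo),np.array(hi))
    out=[]
    for c in cv2.findContours(m,cv2.RETR_EXTERNAL,cv2.CHAIN_APPROX_NONE)[0]:
        if cv2.contourArea(c)>amin:
            M=cv2.moments(c); out.append((np.array([M["m10"],M["m01"]])/M["m00"],c))
    return out
E
python3 - <<'E'
from h import *
S={n:pickle.load(open(n+".pkl","rb")) for n in("top","side")}
for n,s in S.items():
    print(n)
    for nm,lo,hi,a in(("yel",(20,120,100),(32,255,255),100),("blue",(100,150,60),(118,255,255),150),("teal",(70,60,40),(95,255,255),150)):
        for c,k in blobs(s["img"],lo,hi,a):
            (q,sz,an)=cv2.minAreaRect(k); print(nm,c.round(1),cv2.contourArea(k),np.round(sz,1),round(an,1), onz(s,c,.029 if nm=="yel" else .06).round(3))
t=S["top"]["img"]; crop=cv2.resize(t[90:300,80:400],None,fx=2.5,fy=2.5,interpolation=cv2.INTER_CUBIC)
cv2.imwrite("pics/crop1.png",crop[:,:,::-1])
E
```

```text
top
yel [288. 223.] 336.0 [ 8. 42.] 90.0 [ 0.534 -0.021  0.029]
yel [347.1 180.1] 310.5 [ 8.6 41.9] 86.8 [ 0.649 -0.181  0.029]
blue [163.7 240.2] 1409.5 [30.2 81.8] 59.0 [0.486 0.294 0.06 ]
blue [140.  192.8] 987.0 [22.7 75.4] 59.8 [0.609 0.361 0.06 ]
blue [ 69.  123.5] 1151.0 [37. 40.] 90.0 [0.797 0.558 0.06 ]
blue [227.4 109.1] 569.5 [26. 27.] 90.0 [0.837 0.139 0.06 ]
blue [499.8 111.4] 8867.0 [112. 100.] -0.0 [ 0.831 -0.593  0.06 ]
teal [208.7 298.1] 859.0 [32.5 33.9] 45.0 [0.343 0.178 0.06 ]
teal [255.3 150.4] 849.0 [33.2 32.5] 45.0 [0.722 0.064 0.06 ]
teal [ 35.6 134. ] 989.5 [49.5 29. ] 41.2 [0.768 0.643 0.06 ]
teal [547.2 136.3] 658.5 [35. 34.] 90.0 [ 0.76  -0.713  0.06 ]
teal [44.9 91.8] 1530.0 [60.1 37.5] 45.0 [0.886 0.629 0.06 ]
teal [498.6  88.5] 1512.0 [42.  56.8] 67.4 [ 0.897 -0.596  0.06 ]
side
yel [307.  209.6] 251.5 [ 9.1 33.4] 29.1 [ 0.535 -0.021  0.029]
yel [290.7 160.9] 170.5 [ 7.7 27.1] 28.6 [ 0.651 -0.18   0.029]
blue [188.1 352.8] 179.0 [24.5 14.6] 73.3 [0.597 0.432 0.06 ]
blue [ 66.4 354.2] 189.5 [41.7 66.1] 54.9 [0.807 0.527 0.06 ]
blue [275.6 323.3] 1003.5 [27.6 43.7] 76.0 [0.47  0.312 0.06 ]
blue [269.4 273. ] 713.5 [22.3 38.9] 75.2 [0.532 0.211 0.06 ]
blue [443.   69.6] 812.5 [34.2 28.4] 11.9 [ 0.322 -0.841  0.06 ]
blue [286.4  81.9] 2036.0 [ 61.9 100.4] 76.3 [ 0.82 -0.53  0.06]
blue [291.5  39.3] 472.5 [43.3 20. ] 2.5 [ 0.936 -0.842  0.06 ]
teal [ 32.9 405. ] 622.0 [45. 62.] 90.0 [0.794 0.618 0.06 ]
teal [225.8 202.2] 733.5 [29.7 35.9] 41.6 [0.726 0.065 0.06 ]
teal [321.6  47.4] 289.5 [19. 35.] 0.0 [ 0.797 -0.825  0.06 ]
```

View pics/crop1.png

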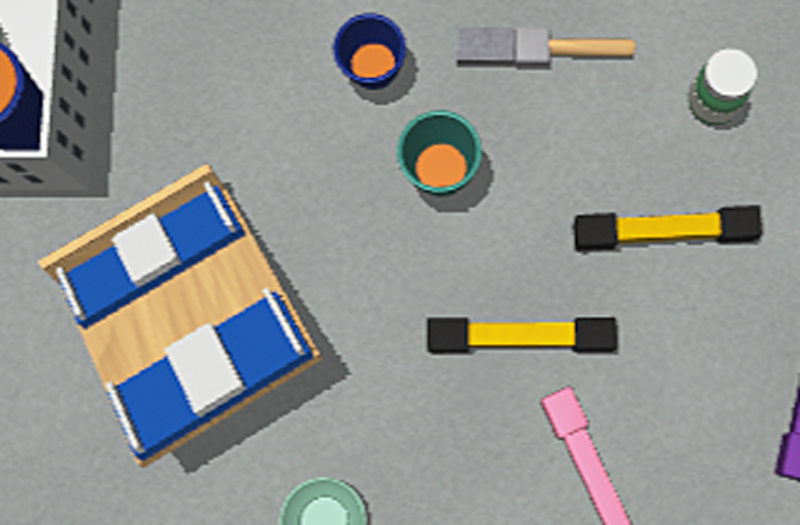

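The crop confirms the two yellow-handled bars with black blocks, at crop (521,335) and (668,226), as the targets. The rack bays are the blue strips on either side of the white centre wall. I'll fit the rack pose on the pad plane and get the tamper axes.

Run:
```python
from h import *
S={n:pickle.load(open(n+".pkl","rb")) for n in("top","side")}
s=S["top"]; img=s["img"]
hsv=cv2.cvtColor(img,cv2.COLOR_RGB2HSV)
m=cv2.inRange(hsv,np.array((100,150,150)),np.array((118,255,255))); m[:150]=0;m[:,:90]=0;m[:,220:]=0
n,lab,st,cen=cv2.connectedComponentsWithStats(m,connectivity=4)
P=[(cen[i],lab==i) for i in range(1,n) if st[i,4]>100]
print([(c.round(1),k.sum()) for c,k in P])
t20=np.tan(np.radians(20)); c20=np.cos(np.radians(20))
def torack(px,pose):
    x,y,yaw=pose; Rz=R.from_euler("z",yaw).as_matrix(); out=[]
    nW=Rz@np.array([-np.sin(np.radians(20)),0,c20]); p0=np.array([x,y,0.091])-0.017*nW
    ex=Rz@np.array([c20,0,np.sin(np.radians(20))]); ey=Rz@[0,1,0]
    for p in px:
        o,d=ray(s,p); X=o+d*((p0-o)@nW)/(d@nW); out.append([(X-p0)@ex,(X-p0)@ey])
    return np.array(out)
pose=np.array([.545,.325,np.radians(208.6)])
for it in range(5):
    lo=[];q=[]
    for c,k in P:
        v,u=np.nonzero(k); a=torack(np.c_[u,v],pose); q.append((a.mean(0),np.percentile(a,[3,97],axis=0)*1e3,a))
    # yaw from inner edge line fits
    sl=[];off=[]
    for mn,pc,a in q:
        hi=mn[0]>0; b=np.round((a[:,1]-mn[1])/.003).astype(int)
        e=[((a[b==j,0].min() if hi else a[b==j,0].max()),a[b==j,1].mean()) for j in range(-7,8) if (b==j).sum()>2]
        e=np.array(e); f=np.polyfit(e[:,1],e[:,0],1); sl.append(f[0]); off.append(np.polyval(f,mn[1])); 
    print(np.degrees(pose[2]).round(2),pose[:2].round(4),"slopes",np.round(sl,3),"inner",np.round(np.array(off)*1e3,1)); 
    pose[2]+=-np.mean(sl)
    ds=np.mean(off); yb=np.mean([((pc[0,1]-25) if mn[1]>0 else (pc[0,1]+85)) for mn,pc,a in q])*1e-3-.001
    ex=np.array([np.cos(pose[2]),np.sin(pose[2])]);ey=np.array([-ex[1],ex[0]])
    pose[:2]+=ex*ds*c20+ey*yb
for mn,pc,a in q: print((mn*1e3).round(1),pc.round(1).tolist())
print("rack",pose, np.degrees(pose[2]))
np.save("rack.npy",pose)
# tampers: ends of black+yellow in top view
for c in ([288,223],[347,180]):
    y=cv2.inRange(hsv,np.array((20,120,100)),np.array((32,255,255)))
    bl=((hsv[...,2]<60)|(y>0)).astype(np.uint8)
    n,lab=cv2.connectedComponents(bl); k=lab==lab[c[1],c[0]]
    v,u=np.nonzero(k); pts=np.array([onz(s,p,.03)[:2] for p in np.c_[u,v]])
    mu=pts.mean(0); w,V=np.linalg.eigh(np.cov((pts-mu).T)); t=(pts-mu)@V
    print("tamper",mu.round(4),"mid", (mu+V@((t.max(0)+t.min(0))/2)).round(4), "len",np.ptp(t,axis=0).round(3),"ang",np.degrees(np.arctan2(V[1,1],V[0,1])).round(1))
pp=[p for p in blobs(S["top"]["img"],(70,60,40),(95,255,255),150) if abs(p[0][0]-255)<5][0]
print("pot",onz(S["top"],pp[0],.07))
```

```text
[(array([157.6, 180.1]), np.int64(414)), (array([120.1, 202.1]), np.int64(414)), (array([182.5, 226.7]), np.int64(621)), (array([142.5, 250.9]), np.int64(624))]
208.6 [0.545 0.325] slopes [-0.094 -0.073 -0.045 -0.068] inner [-69.5 -62.2  25.   32.1]
212.6 [0.5619 0.331 ] slopes [0.017 0.014 0.048 0.014] inner [-43.6 -45.7  50.6  48.3]
211.28 [0.5609 0.3285] slopes [-0.01  -0.013  0.    -0.015] inner [-47.8 -46.8  46.4  47.3]
211.82 [0.5611 0.3286] slopes [ 0.001 -0.002  0.034 -0.002] inner [-47.  -47.2  47.4  46.8]
211.38 [0.5611 0.3286] slopes [-0.008 -0.011  0.003 -0.022] inner [-47.4 -46.7  46.8  47.5]
[-78.   51.1] [[-108.9, 25.6], [-48.1, 77.0]]
[-76.9 -59.6] [[-108.0, -84.5], [-47.1, -34.5]]
[85.4 52.2] [[47.9, 26.3], [121.6, 78.0]]
[ 86.4 -58.5] [[48.8, -83.3], [122.7, -33.6]]
rack [0.56106438 0.32853322 3.69892106] 211.93256540206983
tamper [ 0.5326 -0.0225] mid [ 0.5322 -0.0227] len [0.035 0.197] ang 89.8
tamper [ 0.6473 -0.1789] mid [ 0.6465 -0.1792] len [0.039 0.199] ang 93.2
pot [0.71873845 0.06369613 0.07      ]
```

Tamper A is at (0.533, -0.022) with its axis at 90°, and tamper B is at (0.647, -0.179) at 93°. The rack is at (0.561, 0.328) with yaw about 211.7°. I'll write a helper that works out the per-row steps.

```bash
cat >> h.py <<'E'
def down(a):  # tool pointing down, tool x at world angle a (deg)
    return R.from_euler("z",a,degrees=True)*R.from_euler("x",180,degrees=True)
RP=(0.561,0.3285,211.7)
def rackpose(s,y,n,low):  # pose: s along slope, y across, n off tamper centre (m); low=+1: tool x points to low end
    Rz=R.from_euler("z",RP[2],degrees=True); ex=Rz.apply([np.cos(np.radians(20)),0,np.sin(np.radians(20))]); ey=Rz.apply([0,1,0]); nn=np.cross(ex,ey)
    p=np.array([RP[0],RP[1],.091])+ex*s+ey*y+nn*n
    x=-low*ex; z=-nn; return p, R.from_matrix(np.c_[x,np.cross(z,x),z])
def plan(p,q,N):
    from plant import sensors
    st=sensors.get_state(); p0=np.array(st["tool_pos"]);q0=R.from_quat(st["eef_rot"])
    rv=(q0.inv()*q).as_rotvec(); 
    qs=[q0*R.from_rotvec(rv*i/N) for i in range(N+1)]; d=(np.array(p)-p0)/N
    print("N",N,"turn/row",np.degrees(rv/N).round(2))
    for i in range(N): print((qs[i].inv().apply(d)*100).round(2).tolist(),end=" ")
    print()
E
python3 -c "
from h import *
plan((.533,-.022,.15),down(90),12)"
```

```text
N 12 turn/row [-0.01 -0.   -5.43]
[3.95, -3.17, 0.64] [4.24, -2.78, 0.64] [4.48, -2.37, 0.64] [4.68, -1.93, 0.64] [4.85, -1.48, 0.64] [4.96, -1.02, 0.64] [5.04, -0.54, 0.63] [5.07, -0.06, 0.63] [5.05, 0.42, 0.63] [4.99, 0.89, 0.63] [4.88, 1.36, 0.63] [4.73, 1.82, 0.63]
```

step_arm(
  steps=[
    [[3.95,-3.17,0.64],[0,0,-5.43]],
    [[4.24,-2.78,0.64],[0,0,-5.43]],
    [[4.48,-2.37,0.64],[0,0,-5.43]],
    [[4.68,-1.93,0.64],[0,0,-5.43]],
    [[4.85,-1.48,0.64],[0,0,-5.43]],
    [[4.96,-1.02,0.64],[0,0,-5.43]],
    [[5.04,-0.54,0.63],[0,0,-5.43]],
    [[5.07,-0.06,0.63],[0,0,-5.43]],
    [[5.05,0.42,0.63],[0,0,-5.43]],
    [[4.99,0.89,0.63],[0,0,-5.43]],
    [[4.88,1.36,0.63],[0,0,-5.43]],
    [[4.73,1.82,0.63],[0,0,-5.43]],
  ],
  claw=0.4,
  grip_force=60,
)

```text
clock: 1.6
tool_pos: [0.5338, -0.0212, 0.1501]
eef_rot: [0.706, 0.708, -0.0, -0.0]
contact_force: [0.3, -1.0, 0.0]
opening: 0.696
finger_force: 0.0
```

step_arm(
  steps=[
    [[0,0,0],[0,0,0]],
    [[0,0,0],[0,0,0]],
  ],
)

```text
clock: 1.85
tool_pos: [0.5327, -0.0234, 0.1501]
eef_rot: [0.707, 0.707, -0.001, -0.0]
contact_force: [-0.1, -0.5, 0.8]
opening: 0.698
finger_force: 0.0
```

Run:
```python
from h import *
from plant import vision,sensors
s=vision.snapshot("wrist"); cv2.imwrite("pics/w1.png",s["img"][:,:,::-1])
for c,k in blobs(s["img"],(20,120,100),(32,255,255),300):
    print(c.round(1),cv2.contourArea(k),onz(s,c,.029).round(4))
st=sensors.get_state();print(st["tool_pos"],st["moment"],st["contact_force"],st["opening"])
plan((.533,-.022,.024),down(90),6)
```

```text
[284.7 190.3] 3478.5 [ 0.5345 -0.0175  0.029 ]
[ 0.53258519 -0.02425619  0.15023929] [-0.11230286 -0.04126339 -0.01088464] [ 0.04497515 -0.40669921  0.38581042] 0.6994958435070269
N 6 turn/row [-0.01  0.01 -0.02]
[0.04, 0.01, 2.1] [0.04, 0.01, 2.1] [0.04, 0.01, 2.1] [0.04, 0.01, 2.1] [0.04, 0.01, 2.1] [0.04, 0.01, 2.1]
```

View pics/w1.png

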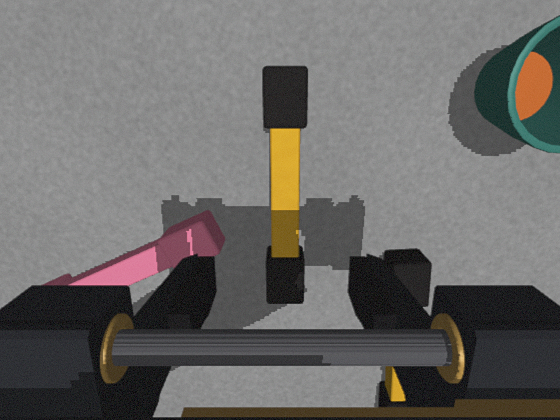

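The wrist view shows the yellow handle centred between the fingers, columns 270–300 and rows 128–257. Next I'll descend, grip and lift.

step_arm(
  steps=[
    [[0.06,0.02,2.1],[0,0,0]],
    [[0.06,0.02,2.1],[0,0,0]],
    [[0.06,0.02,2.1],[0,0,0]],
    [[0.06,0.02,2.1],[0,0,0]],
    [[0.06,0.02,2.1],[0,0,0]],
    [[0.06,0.02,2.1],[0,0,0]],
    [[0,0,0],[0,0,0]],
    [[0,0,0],[0,0,0]],
  ],
)

```text
clock: 2.9
tool_pos: [0.5347, -0.02, 0.0252]
eef_rot: [0.708, 0.707, -0.0, 0.0]
contact_force: [-0.6, 0.0, 0.5]
opening: 0.701
finger_force: 0.0
```

```bash
python3 -c "
from plant import sensors
st=sensors.get_state();print(st['tool_pos'],st['moment'],st['contact_force'],st['opening'])"
```

```text
[ 0.5346742  -0.02000035  0.02516179] [-0.0424429  -0.0504849  -0.02727233] [-0.58167688  0.02591504  0.45233383] 0.7014014621715539
```

step_arm(
  steps=[
    [[0,0,0],[0,0,0]],
    [[0,0,0],[0,0,0]],
    [[0,0,0],[0,0,0]],
    [[0,0,0],[0,0,0]],
  ],
  claw=-1,
  grip_force=60,
)

```text
clock: 3.4
tool_pos: [0.5346, -0.019, 0.0246]
eef_rot: [0.707, 0.707, 0.0, 0.0]
contact_force: [0.2, 0.1, 0.4]
opening: 0.269
finger_force: 0.0
```

step_arm(
  steps=[
    [[0,0,-1],[0,0,0]],
    [[0,0,-2],[0,0,0]],
    [[0,0,-2],[0,0,0]],
    [[0,0,-3],[0,0,0]],
    [[0,0,-3],[0,0,0]],
    [[0,0,-3],[0,0,0]],
    [[0,0,0],[0,0,0]],
    [[0,0,0],[0,0,0]],
    [[0,0,0],[0,0,0]],
    [[0,0,0],[0,0,0]],
  ],
)

```text
clock: 4.65
tool_pos: [0.5341, -0.019, 0.1637]
eef_rot: [0.707, 0.707, -0.001, -0.001]
contact_force: [0.7, 0.3, -0.6]
opening: 0.003
finger_force: 0.0
```

Run:
```python
from h import *
from plant import vision,sensors
for i in range(4):
    st=sensors.get_state();print(st["tool_pos"].round(4),st["moment"].round(3),st["contact_force"].round(2),st["opening"])
    if i<2:s=vision.snapshot("wrist")
    elif i==2: t=vision.snapshot("side")
cv2.imwrite("pics/w2.png",np.hstack([s["img"][:,60:460],t["img"][60:,130:530][:420] if 0 else cv2.resize(t["img"][100:310,200:400],(400,420))])[:,:,::-1])
```

```text
[ 0.5341 -0.019   0.1637] [-0.049 -0.044 -0.015] [ 0.7   0.28 -0.61] 0.003434154301309024
[ 0.5341 -0.0189  0.1638] [-0.054 -0.089 -0.017] [0.28 0.08 0.58] 0.002682743076491248
[ 0.5343 -0.0189  0.1639] [ 0.014 -0.102 -0.03 ] [-0.27 -0.33  0.  ] 0.004995253959621654
[ 0.5344 -0.0189  0.1641] [-0.023 -0.078 -0.015] [ 0.22 -0.24 -0.87] 0.004835280076552146
```

View pics/w2.png

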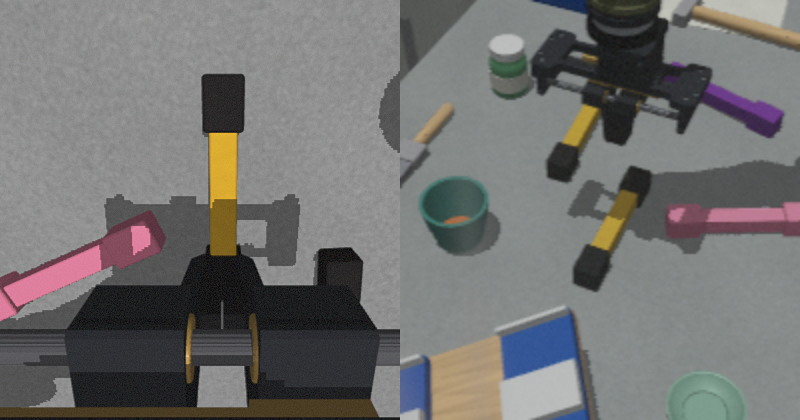

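The grip had not closed before the lift, so the tamper is still on the table, apparently undisturbed (handle at columns 208–237 of the left half). I'll go back down and wait longer for the close.

step_arm(
  steps=[
    [[0,0,0],[0,0,0]],
    [[0,0,0],[0,0,0]],
    [[0,0,0],[0,0,0]],
    [[0,0,3],[0,0,0]],
    [[0,0,3],[0,0,0]],
    [[0,0,3],[0,0,0]],
    [[0,0,3],[0,0,0]],
    [[0,0,2],[0,0,0]],
    [[0,0,0],[0,0,0]],
    [[0,0,0],[0,0,0]],
  ],
  claw=0.4,
)

```text
clock: 6.05
tool_pos: [0.5351, -0.0189, 0.0252]
eef_rot: [0.707, 0.707, 0.0, 0.0]
contact_force: [0.2, 0.1, 0.1]
opening: 0.699
finger_force: 0.0
```

step_arm(
  steps=[
    [[0,0,0],[0,0,0]],
    [[0,0,0],[0,0,0]],
    [[0,0,0],[0,0,0]],
    [[0,0,0],[0,0,0]],
    [[0,0,0],[0,0,0]],
    [[0,0,0],[0,0,0]],
  ],
  claw=-1,
  grip_force=60,
)

```text
clock: 6.8
tool_pos: [0.5346, -0.019, 0.0245]
eef_rot: [0.707, 0.707, -0.0, 0.0]
contact_force: [0.3, 1.0, 0.3]
opening: 0.045
finger_force: 0.0
```

Run:
```python
from h import *
from plant import vision,sensors
s=vision.snapshot("wrist");t=vision.snapshot("side"); st=sensors.get_state()
print(st["tool_pos"],st["opening"],st["finger_force"], "tcp in wrist",proj(s,st["tool_pos"]),"side",proj(t,st["tool_pos"]), s["position"])
for v in(s,t):
  for c,k in blobs(v["img"],(20,120,60),(32,255,255),60): print(c,cv2.contourArea(k),onz(v,c,.025))
cv2.imwrite("pics/w3.png",np.hstack([s["img"][:,60:460],cv2.resize(t["img"][120:288,230:390],(400,420))])[:,:,::-1])
```

```text
[ 0.53457572 -0.01898776  0.02447616] 0.00462492907321495 0.0 tcp in wrist [[282.63127838 263.125581  ]] side [[306.73550726 211.31684621]] [0.53407519 0.05904626 0.18248507]
[282.45215463 218.08067174] 5260.0 [0.53445707 0.00483867 0.025     ]
[305.02912621 215.8425027 ] 154.5 [ 0.53263142 -0.00224326  0.025     ]
```

View pics/w3.png

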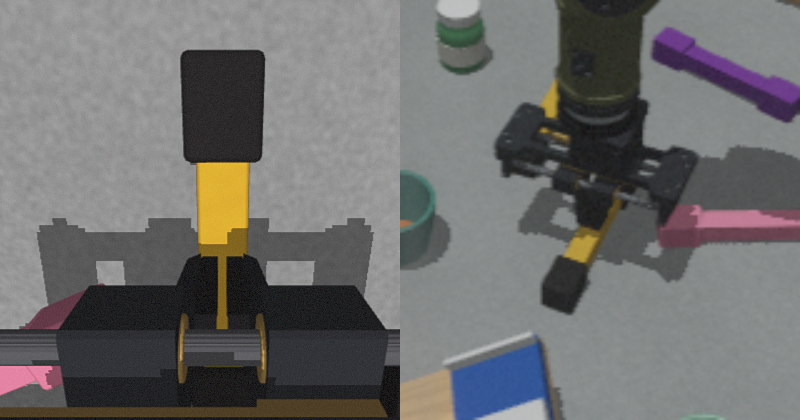

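The left half shows the fingers shut with a yellow strip visible between and below them, so they appear to have closed above the handle. I'll check the actual heights from apparent sizes.

Run:
```python
from h import *
from plant import vision,sensors,r
s=vision.snapshot("wrist");t=vision.snapshot("side");o=vision.snapshot("top"); st=sensors.get_state()
img=s["img"];hsv=cv2.cvtColor(img,cv2.COLOR_RGB2HSV)
print(s["fx"],s["position"],rot(s).round(3).tolist(),r.tip_extent)
def width(row,m): u=np.nonzero(m[row])[0]; return u.min(),u.max()+1
y=cv2.inRange(hsv,np.array((20,120,60)),np.array((32,255,255)))
for row in(175,190,205,220):
    a,b=width(row,y[:, :]); d1=ray(s,(a,row))[1];d2=ray(s,(b,row))[1]
    # depth with 24mm width along x
    lam=.024/abs((d2-d1)[0]); print(row,a,b,"z of surface",s["position"][2]+lam*d1[2])
for row in(80,100,120,140):
    k=(hsv[row,230:340,2]<70).nonzero()[0]+230; a,b=k.min(),k.max()+1
    d1=ray(s,(a,row))[1];d2=ray(s,(b,row))[1]; lam=.034/abs((d2-d1)[0]); print("blk",row,a,b,s["position"][2]+lam*d1[2])
print("tips proj wrist",proj(s,st["tool_pos"]+[0,.0,-.019]),proj(s,st["tool_pos"]+[0,.009,-.019]))
print("side tip",proj(t,st["tool_pos"]+[0,0,-.019]))
yy=(s["img"].astype(int)); print(img[235:300:6,280].tolist())
```

```text
350.68925976760096 [0.53407589 0.05904817 0.18247853] [[1.0, 0.001, 0.0], [0.001, -0.954, -0.3], [-0.0, 0.3, -0.954]] 0.019
175 257 309 z of surface 0.023418766153260717
190 257 309 z of surface 0.025493895040209352
205 257 309 z of surface 0.027569023927158015
220 258 308 z of surface 0.02353076662736958
blk 80 242 324 0.027776653955406266
blk 100 242 324 0.030262309695328504
blk 120 243 323 0.029004691528561027
blk 140 243 322 0.029642032400059637
tips proj wrist [[282.56121715 247.60565385]] [[282.58286236 232.27466497]]
side tip [[306.51430611 216.00656712]]
[[225, 182, 58], [220, 172, 43], [131, 103, 33], [133, 103, 30], [33, 18, 24], [26, 22, 21], [24, 20, 14], [29, 25, 29], [39, 33, 33], [29, 25, 24], [27, 27, 22]]
```

step_arm(
  steps=[
    [[0,0,0.1],[0,0,0]],
    [[0,0,0.1],[0,0,0]],
    [[0,0,0.1],[0,0,0]],
    [[0,0,0],[0,0,0]],
  ],
)

```text
clock: 7.55
tool_pos: [0.5345, -0.019, 0.0214]
eef_rot: [0.707, 0.707, -0.0, -0.0]
contact_force: [0.5, -0.8, -1.0]
opening: 0.003
finger_force: 0.0
```

step_arm(
  steps=[
    [[0,0,0.1],[0,0,0]],
    [[0,0,0.1],[0,0,0]],
    [[0,0,0.1],[0,0,0]],
    [[0,0,0],[0,0,0]],
  ],
)

```text
clock: 8.05
tool_pos: [0.5346, -0.019, 0.0184]
eef_rot: [0.707, 0.707, -0.0, -0.0]
contact_force: [-0.1, -0.3, 0.4]
opening: 0.003
finger_force: 0.0
```

step_arm(
  steps=[
    [[0,0,0.1],[0,0,0]],
    [[0,0,0.1],[0,0,0]],
    [[0,0,0.1],[0,0,0]],
    [[0,0,0],[0,0,0]],
  ],
)

```text
clock: 8.55
tool_pos: [0.5347, -0.019, 0.0174]
eef_rot: [0.707, 0.707, 0.0, 0.001]
contact_force: [-4.2, -0.3, 19.2]
opening: 0.001
finger_force: 9.7
```

Run:
```python
from h import *
from plant import vision,sensors,r
s=vision.snapshot("wrist");t=vision.snapshot("side"); st=sensors.get_state()
print(st["tool_pos"],st["contact_force"],st["joint_torque"].round(2))
cv2.imwrite("pics/w4.png",np.hstack([cv2.resize(s["img"][200:368,200:360],(400,420)),cv2.resize(t["img"][165:249,270:350],(400,420))])[:,:,::-1])
```

```text
[ 0.53465389 -0.01899364  0.01739883] [-3.56802604 -0.56110867 19.30210132] [-3.000e-02 -4.256e+01 -9.400e-01 -5.760e+00  2.000e-01 -9.900e-01
  0.000e+00]
```

View pics/w4.png

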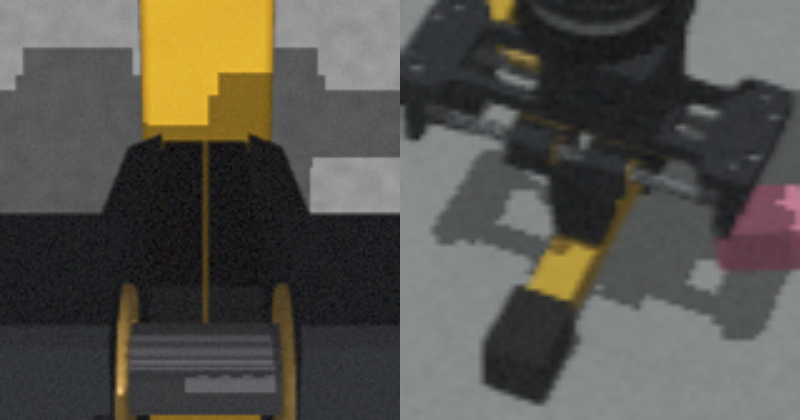

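The contact at a TCP reading of 0.0175 shows the fingertips on top of the handle (left half, row 140). So the real tips sit about 30 mm behind where the reported TCP implies, and I'll correct for that along the tool axis. Next: raise, open, and go down lower.

step_arm(
  steps=[
    [[0,0,-1],[0,0,0]],
    [[0,0,-1],[0,0,0]],
    [[0,0,0],[0,0,0]],
    [[0,0,0],[0,0,0]],
    [[0,0,0],[0,0,0]],
    [[0,0,1],[0,0,0]],
    [[0,0,1],[0,0,0]],
    [[0,0,1],[0,0,0]],
    [[0,0,0],[0,0,0]],
  ],
  claw=0.4,
)

```text
clock: 9.78
tool_pos: [0.5338, -0.0189, 0.0044]
eef_rot: [0.707, 0.707, -0.001, -0.001]
contact_force: [-1.0, 0.4, 0.0]
opening: 0.701
finger_force: 0.0
```

step_arm(
  steps=[
    [[0,0,0.5],[0,0,0]],
    [[0,0,0.5],[0,0,0]],
    [[0,0,0],[0,0,0]],
  ],
)

```text
clock: 10.15
tool_pos: [0.5344, -0.019, -0.0048]
eef_rot: [0.707, 0.707, -0.0, -0.0]
contact_force: [0.0, 0.3, -0.9]
opening: 0.698
finger_force: 0.0
```

step_arm(
  steps=[
    [[0,0,0],[0,0,0]],
    [[0,0,0],[0,0,0]],
    [[0,0,0],[0,0,0]],
    [[0,0,0],[0,0,0]],
    [[0,0,0],[0,0,0]],
    [[0,0,0],[0,0,0]],
  ],
  claw=-1,
  grip_force=60,
)

```text
clock: 10.9
tool_pos: [0.5348, -0.019, -0.0044]
eef_rot: [0.707, 0.707, 0.0, 0.0]
contact_force: [-0.3, -0.0, 2.0]
opening: 0.267
finger_force: 60.0
```

Gripped, with 60 N at 23.5 mm. Lifting and feeling.

step_arm(
  steps=[
    [[0,0,-1],[0,0,0]],
    [[0,0,-2],[0,0,0]],
    [[0,0,-3],[0,0,0]],
    [[0,0,-3],[0,0,0]],
    [[0,0,-3],[0,0,0]],
    [[0,0,-3],[0,0,0]],
    [[0,0,0],[0,0,0]],
    [[0,0,0],[0,0,0]],
    [[0,0,0],[0,0,0]],
  ],
)

```text
clock: 12.02
tool_pos: [0.5335, -0.0192, 0.1442]
eef_rot: [0.707, 0.707, -0.001, -0.001]
contact_force: [-0.1, 0.0, -3.5]
opening: 0.27
finger_force: 60.0
```

Run:
```python
from h import *
from plant import vision,sensors
M=[]
for i in range(5):
    st=sensors.get_state(); M.append(np.r_[st["moment"],st["contact_force"]])
    s=vision.snapshot("side" if i==4 else "wrist")
    if i==3:w=s
print(np.mean(M,0).round(3),np.std(M,0).round(3),st["opening"],st["tool_pos"])
for c,k in blobs(s["img"],(20,120,60),(32,255,255),60): 
    vx,vy,_,_=cv2.fitLine(k,cv2.DIST_L2,0,.01,.01).ravel(); a=np.degrees(np.arctan2(vy,vx)); 
    P=st["tool_pos"]+[0,0,.03]; pr=proj(s,[P,P+[0,.05,0]]); d=pr[1]-pr[0]; print(c,a,"level would be",np.degrees(np.arctan2(d[1],d[0])))
for low,n in((1,"heavy along tool +x"),(-1,"heavy along tool -x")):
    print(n)
    for y in(.055,-.055):
        p,q=rackpose(0,y,.08,low); print(p,q.as_matrix()[:,2]); plan(p+.0305*q.as_matrix()[:,2],q,12)
```

```text
[-1.920e-01 -7.300e-02  2.000e-03 -2.660e-01 -8.000e-03 -3.668e+00] [0.024 0.019 0.051 0.291 0.444 0.449] 0.26482897064592 [ 0.53422266 -0.0189066   0.14482675]
[306.0302267  173.27791772] -70.14126 level would be 120.74782615344212
[288.90608466 165.66666667] -56.942745 level would be 120.74782615344212
heavy along tool +x
[0.6131805  0.29608314 0.16617541] [-0.29099454 -0.17972189 -0.93969262]
N 12 turn/row [ 0.84 -1.52  4.81]
[2.58, 0.58, 0.06] [2.62, 0.37, -0.01] [2.64, 0.14, -0.09] [2.64, -0.08, -0.16] [2.62, -0.3, -0.23] [2.58, -0.52, -0.29] [2.52, -0.74, -0.35] [2.43, -0.96, -0.4] [2.33, -1.16, -0.45] [2.22, -1.36, -0.49] [2.08, -1.55, -0.52] [1.93, -1.72, -0.55] 
[0.55537862 0.38967236 0.16617541] [-0.29099454 -0.17972189 -0.93969262]
N 12 turn/row [ 0.84 -1.52  4.81]
[3.36, 0.1, 0.06] [3.36, -0.18, -0.03] [3.33, -0.46, -0.11] [3.27, -0.74, -0.19] [3.19, -1.01, -0.26] [3.09, -1.28, -0.33] [2.96, -1.54, -0.39] [2.81, -1.79, -0.44] [2.64, -2.03, -0.48] [2.45, -2.25, -0.52] [2.23, -2.45, -0.55] [2.01, -2.64, -0.57] 
heavy along tool -x
[0.6131805  0.29608314 0.16617541] [-0.29099454 -0.17972189 -0.93969262]
N 12 turn/row [  1.76   0.98 -10.02]
[2.58, 0.58, 0.06] [2.44, 1.03, 0.08] [2.22, 1.44, 0.08] [1.93, 1.8, 0.07] [1.59, 2.11, 0.04] [1.2, 2.36, -0.01] [0.77, 2.53, -0.07] [0.32, 2.62, -0.14] [-0.14, 2.63, -0.22] [-0.59, 2.56, -0.3] [-1.02, 2.41, -0.39] [-1.41, 2.18, -0.48] 
[0.55537862 0.38967236 0.16617541] [-0.29099454 -0.17972189 -0.93969262]
N 12 turn/row [  1.76   0.98 -10.02]
[3.36, 0.1, 0.06] [3.29, 0.69, 0.11] [3.12, 1.25, 0.13] [2.85, 1.78, 0.14] [2.49, 2.25, 0.12] [2.06, 2.65, 0.08] [1.57, 2.97, 0.03] [1.02, 3.2, -0.05] [0.45, 3.33, -0.13] [-0.13, 3.35, -0.23] [-0.7, 3.27, -0.34] [-1.25, 3.08, -0.46]
```

The moment about x shifts by about -0.16 N m with 3.6 N of weight, so the heavy end is at +y, along tool +x. I'll check whether it tipped in the grip, from the wrist view.

Run:
```python
from h import *
from plant import vision,sensors
s=vision.snapshot("wrist"); st=sensors.get_state(); hsv=cv2.cvtColor(s["img"],cv2.COLOR_RGB2HSV)
y=cv2.inRange(hsv,np.array((20,120,60)),np.array((32,255,255)))
for row in range(0,270,15):
    u=np.nonzero(y[row,200:360])[0]; k=np.nonzero(hsv[row,200:360,2]<70)[0]
    print(row,(u.min()+200,u.max()+201) if len(u) else None,(k.min()+200,k.max()+201) if len(k) else None)
T=R.from_quat(st["eef_rot"]).as_matrix()
C=st["tool_pos"]-.0305*T[:,2]+T[:,2]*.009   # tamper centre if level
for th in(0,5,10,20):
    a=np.radians(th); ex=T[:,0]*np.cos(a)+T[:,2]*np.sin(a); up=-T[:,2]*np.cos(a)+T[:,0]*np.sin(a)
    pts=[C+ex*l+up*h+sg*T[:,1]*w for l,h,w in((.055,.012,.012),(.055,.017,.017),(.1,.017,.017)) for sg in(1,-1)]
    print(th,proj(s,pts).round(0).tolist())
```

```text
0 None None
15 None None
30 None None
45 None (np.int64(231), np.int64(333))
60 None (np.int64(230), np.int64(334))
75 None (np.int64(231), np.int64(333))
90 None (np.int64(231), np.int64(333))
105 None (np.int64(232), np.int64(332))
120 None (np.int64(233), np.int64(332))
135 None (np.int64(233), np.int64(331))
150 None (np.int64(234), np.int64(330))
165 None (np.int64(234), np.int64(330))
180 (np.int64(250), np.int64(314)) None
195 (np.int64(251), np.int64(314)) None
210 (np.int64(250), np.int64(313)) None
225 (np.int64(251), np.int64(313)) None
240 (np.int64(251), np.int64(312)) None
255 (np.int64(252), np.int64(312)) (np.int64(233), np.int64(331))
0 [[317.0, 166.0], [250.0, 166.0], [333.0, 169.0], [234.0, 168.0], [339.0, 23.0], [228.0, 23.0]]
5 [[316.0, 161.0], [251.0, 161.0], [331.0, 162.0], [236.0, 162.0], [335.0, 25.0], [232.0, 25.0]]
10 [[314.0, 158.0], [252.0, 158.0], [329.0, 158.0], [237.0, 158.0], [332.0, 29.0], [235.0, 29.0]]
20 [[312.0, 155.0], [254.0, 155.0], [326.0, 153.0], [240.0, 153.0], [325.0, 42.0], [241.0, 42.0]]
```

The tamper has tipped only about 5°, and its mid sits about 5 mm toward tool -x. I'll carry it to the -y bay with the tool tilted 15° so that the tamper lies at 20°.

```bash
cat >> h.py <<'E'
def G2T(g,q): return g+.0305*q.as_matrix()[:,2]
def place(y,n,low,dx,tilt=15,dn=.009): # centre n above rest; dx: grip ahead of centre toward low end
    Rz=R.from_euler("z",RP[2],degrees=True); f=lambda a:Rz.apply([np.cos(np.radians(a)),0,np.sin(np.radians(a))])
    ey=Rz.apply([0,1,0]); nn=np.cross(f(20),ey)
    g=np.array([RP[0],RP[1],.091])+ey*y+nn*(n+dn)-f(20)*dx
    x=-low*f(tilt); z=-np.cross(f(tilt),ey); q=R.from_matrix(np.c_[x,np.cross(z,x),z]); return G2T(g,q),q
E
python3 -c "
from h import *
p,q=place(-.055,.075,1,.005); print(p,q.as_quat()); plan(p,q,12)"
```

```text
[0.55382382 0.3887121  0.13876334] [ 0.95375015  0.27078326 -0.12556359  0.03564929]
N 12 turn/row [ 0.63 -1.14  4.83]
[3.4, 0.16, 0.05] [3.4, -0.12, -0.01] [3.38, -0.41, -0.08] [3.33, -0.69, -0.14] [3.25, -0.97, -0.2] [3.16, -1.25, -0.25] [3.03, -1.51, -0.29] [2.89, -1.76, -0.33] [2.72, -2.0, -0.37] [2.54, -2.23, -0.4] [2.33, -2.44, -0.42] [2.11, -2.63, -0.44]
```

step_arm(
  steps=[
    [[3.4,0.16,0.05],[0.63,-1.14,4.83]],
    [[3.4,-0.12,0],[0.63,-1.14,4.83]],
    [[3.38,-0.41,-0.08],[0.63,-1.14,4.83]],
    [[3.33,-0.69,-0.14],[0.63,-1.14,4.83]],
    [[3.25,-0.97,-0.2],[0.63,-1.14,4.83]],
    [[3.16,-1.25,-0.25],[0.63,-1.14,4.83]],
    [[3.03,-1.51,-0.29],[0.63,-1.14,4.83]],
    [[2.89,-1.76,-0.33],[0.63,-1.14,4.83]],
    [[2.72,-2.0,-0.37],[0.63,-1.14,4.83]],
    [[2.54,-2.23,-0.4],[0.63,-1.14,4.83]],
    [[2.33,-2.44,-0.42],[0.63,-1.14,4.83]],
    [[2.11,-2.63,-0.44],[0.63,-1.14,4.83]],
  ],
)

```text
clock: 13.82
tool_pos: [0.5536, 0.3901, 0.1384]
eef_rot: [0.954, 0.27, -0.126, 0.036]
contact_force: [0.7, -0.1, -2.4]
opening: 0.267
finger_force: 60.0
```

step_arm(
  steps=[
    [[0,0,0],[0,0,0]],
    [[0,0,0],[0,0,0]],
    [[0,0,0],[0,0,0]],
  ],
)

```text
clock: 14.2
tool_pos: [0.5545, 0.387, 0.139]
eef_rot: [0.954, 0.27, -0.125, 0.037]
contact_force: [0.1, -0.1, -3.6]
opening: 0.266
finger_force: 60.0
```

Run:
```python
from h import *
from plant import vision,sensors
w=vision.snapshot("wrist");t=vision.snapshot("top");u=vision.snapshot("side"); st=sensors.get_state()
p,q=place(-.055,.075,1,.005); plan(p,q,1)
p,q=place(-.055,.012,1,.005); plan(p,q,4)
a=cv2.resize(w["img"],(400,300)); b=cv2.resize(t["img"][120:285,70:290],(400,300)); c=cv2.resize(u["img"][210:390,150:390],(400,300))
cv2.imwrite("pics/p1.png",np.vstack([np.hstack([a,b]),np.hstack([c,c*0])])[:,:,::-1])
```

```text
N 1 turn/row [ 0.07 -0.03 -0.06]
[0.01, -0.12, 0.05] 
N 4 turn/row [ 0.02 -0.01 -0.01]
[-0.14, -0.03, 1.58] [-0.13, -0.03, 1.58] [-0.13, -0.03, 1.58] [-0.13, -0.03, 1.58]
```

View pics/p1.png

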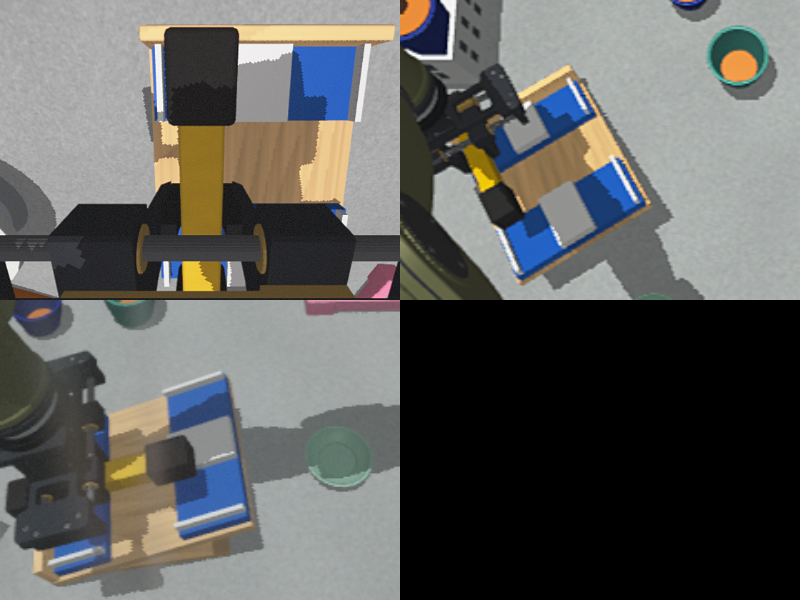

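The tamper sits squarely over the left bay in the wrist view (block at columns 165–238, bay about 163–239), with the lip beyond it. Descending.

step_arm(
  steps=[
    [[-0.14,-0.03,1.58],[0,0,0]],
    [[-0.13,-0.03,1.58],[0,0,0]],
    [[-0.13,-0.03,1.58],[0,0,0]],
    [[-0.13,-0.03,1.58],[0,0,0]],
    [[0,0,0],[0,0,0]],
  ],
)

```text
clock: 14.98
tool_pos: [0.5341, 0.3774, 0.0782]
eef_rot: [0.954, 0.271, -0.127, 0.037]
contact_force: [-0.3, -0.0, -2.9]
opening: 0.268
finger_force: 60.0
```

step_arm(
  steps=[
    [[0,0,0.2],[0,0,0]],
    [[0,0,0.2],[0,0,0]],
    [[0,0,0.2],[0,0,0]],
    [[0,0,0],[0,0,0]],
  ],
)

```text
clock: 15.48
tool_pos: [0.535, 0.3782, 0.0743]
eef_rot: [0.954, 0.271, -0.124, 0.036]
contact_force: [3.0, 1.7, -0.2]
opening: 0.27
finger_force: 60.0
```

step_arm(
  steps=[
    [[0,0,0.15],[0,0,0]],
    [[0,0,0.15],[0,0,0]],
    [[0,0,0],[0,0,0]],
  ],
)

```text
clock: 15.85
tool_pos: [0.5336, 0.3774, 0.0706]
eef_rot: [0.954, 0.271, -0.125, 0.036]
contact_force: [4.6, 2.6, 0.4]
opening: 0.267
finger_force: 60.0
```

Run:
```python
from h import *
from plant import vision,sensors
w=vision.snapshot("wrist"); st=sensors.get_state(); print(st["tool_pos"],st["contact_force"],st["moment"])
p,q=place(-.055,0,1,.005); plan(p,q,1)
hsv=cv2.cvtColor(w["img"],cv2.COLOR_RGB2HSV)
for row in range(0,190,10):
    k=np.nonzero(hsv[row,215:345,2]<60)[0]; print(row,(k.min()+215,k.max()+216) if len(k) else None,end=" ")
T=q.as_matrix();Rz=R.from_euler("z",RP[2],degrees=True);ex=Rz.apply([np.cos(.349),0,np.sin(.349)]);ey=Rz.apply([0,1,0]);nn=np.cross(ex,ey)
C=np.array([RP[0],RP[1],.091])-.055*ey
print("stored low block top corners",proj(w,[C-ex*.055+nn*.017+ey*.017,C-ex*.055+nn*.017-ey*.017,C-ex*.1+nn*.017+ey*.017,C-ex*.1+nn*.017-ey*.017]).round(0).tolist())
```

```text
[0.53358468 0.37732025 0.07062021] [3.81702338 2.02222186 1.41601625] [ 0.28353433 -0.36178755 -0.00317168]
N 1 turn/row [ 0.06 -0.07  0.  ]
[-0.18, 0.09, 0.29] 
0 None 10 None 20 None 30 None 40 (np.int64(238), np.int64(325)) 50 (np.int64(233), np.int64(332)) 60 (np.int64(233), np.int64(331)) 70 (np.int64(233), np.int64(331)) 80 (np.int64(234), np.int64(331)) 90 (np.int64(234), np.int64(331)) 100 (np.int64(234), np.int64(330)) 110 (np.int64(235), np.int64(330)) 120 (np.int64(235), np.int64(330)) 130 (np.int64(235), np.int64(330)) 140 (np.int64(235), np.int64(329)) 150 (np.int64(236), np.int64(329)) 160 (np.int64(236), np.int64(329)) 170 (np.int64(239), np.int64(325)) 180 None stored low block top corners [[332.0, 180.0], [240.0, 180.0], [336.0, 49.0], [236.0, 49.0]]
```

step_arm(
  steps=[
    [[-0.35,0.1,0],[0,2,0]],
    [[0,0,0.1],[0,2,0]],
    [[0,0,0.1],[0,0,0]],
    [[0,0,0],[0,0,0]],
  ],
)

```text
clock: 16.4
tool_pos: [0.5302, 0.3741, 0.0699]
eef_rot: [0.957, 0.272, -0.093, 0.027]
contact_force: [1.1, 0.8, 5.8]
opening: 0.264
finger_force: 60.0
```

Now resting on the pads. Releasing and retreating.

step_arm(
  steps=[
    [[0,0,0],[0,0,0]],
    [[0,0,0],[0,0,0]],
    [[0,0,0],[0,0,0]],
    [[0,0,0],[0,0,0]],
  ],
  claw=0.3,
)

```text
clock: 16.9
tool_pos: [0.5304, 0.3741, 0.0693]
eef_rot: [0.958, 0.272, -0.092, 0.027]
contact_force: [1.2, -0.8, 0.7]
opening: 0.648
finger_force: 0.0
```

step_arm(
  steps=[
    [[0,0,-2],[0,0,0]],
    [[0,0,-3],[0,0,0]],
    [[0,0,-4],[0,0,0]],
    [[0,0,0],[0,0,0]],
  ],
)

```text
clock: 17.4
tool_pos: [0.5474, 0.385, 0.1612]
eef_rot: [0.958, 0.272, -0.088, 0.025]
contact_force: [0.2, 0.2, 0.2]
opening: 0.651
finger_force: 0.0
```

Run:
```python
from h import *
from plant import vision,sensors
w=vision.snapshot("wrist"); st=sensors.get_state(); print(st["tool_pos"],st["contact_force"],st["opening"])
Rz=R.from_euler("z",RP[2],degrees=True);ex=Rz.apply([np.cos(.349),0,np.sin(.349)]);ey=Rz.apply([0,1,0]);nn=np.cross(ex,ey)
C=np.array([RP[0],RP[1],.091])-.055*ey
for c,k in blobs(w["img"],(20,120,60),(32,255,255),60): print(c.round(1),cv2.boundingRect(k))
print("stored: handle corner low, block corners",proj(w,[C-ex*.055+nn*.012,C-ex*.055+nn*.017+ey*.017,C-ex*.055+nn*.017-ey*.017,C-ex*.1+nn*.017+ey*.017,C-ex*.1+nn*.017-ey*.017]).round(0).tolist())
hsv=cv2.cvtColor(w["img"],cv2.COLOR_RGB2HSV)
for row in range(20,270,12):
    k=np.nonzero(hsv[row,215:345,2]<60)[0]; print(row,(k.min()+215,k.max()+216) if len(k) else None,end=" ")
# next: above tamper B with tool x at 93 deg
print(); plan((.565,.25,.2),down(60),6)
```

```text
[0.54589119 0.38391102 0.1591201 ] [-0.01069726 -0.26408592 -0.78012454] 0.6452089988676462
[118.7 376.4] (112, 368, 13, 15)
[445.7 365.6] (436, 351, 18, 31)
[281.9 226.2] (264, 145, 37, 165)
stored: handle corner low, block corners [[283.0, 141.0], [310.0, 141.0], [256.0, 141.0], [311.0, 66.0], [255.0, 66.0]]
20 None 32 None 44 None 56 None 68 None 80 (np.int64(256), np.int64(310)) 92 (np.int64(256), np.int64(310)) 104 (np.int64(256), np.int64(310)) 116 (np.int64(256), np.int64(309)) 128 (np.int64(256), np.int64(309)) 140 (np.int64(257), np.int64(309)) 152 None 164 None 176 None 188 None 200 None 212 None 224 None 236 None 248 None 260 (np.int64(215), np.int64(219)) 
N 6 turn/row [-0.44  1.77 -4.7 ]
[-1.01, 2.07, -0.5] [-1.16, 1.98, -0.52] [-1.31, 1.88, -0.54] [-1.44, 1.78, -0.57] [-1.56, 1.66, -0.6] [-1.67, 1.53, -0.64]
```

Tamper A is stored within about 2 mm of nominal. Now to B.

```bash
python3 -c "
from h import *
plan((.6475,-.18,.15),down(93.2),12)"
```

```text
N 12 turn/row [-0.48  0.81 -5.11]
[-1.7, 4.44, 0.41] [-2.1, 4.27, 0.42] [-2.48, 4.06, 0.42] [-2.83, 3.82, 0.41] [-3.17, 3.55, 0.4] [-3.48, 3.25, 0.38] [-3.76, 2.92, 0.36] [-4.01, 2.58, 0.32] [-4.23, 2.21, 0.29] [-4.41, 1.82, 0.24] [-4.56, 1.42, 0.19] [-4.67, 1.0, 0.14]
```

step_arm(
  steps=[
    [[-1.7,4.44,0.41],[-0.48,0.81,-5.11]],
    [[-2.1,4.27,0.42],[-0.48,0.81,-5.11]],
    [[-2.48,4.06,0.42],[-0.48,0.81,-5.11]],
    [[-2.83,3.82,0.41],[-0.48,0.81,-5.11]],
    [[-3.17,3.55,0.4],[-0.48,0.81,-5.11]],
    [[-3.48,3.25,0.38],[-0.48,0.81,-5.11]],
    [[-3.76,2.92,0.36],[-0.48,0.81,-5.11]],
    [[-4.01,2.58,0.32],[-0.48,0.81,-5.11]],
    [[-4.23,2.21,0.29],[-0.48,0.81,-5.11]],
    [[-4.41,1.82,0.24],[-0.48,0.81,-5.11]],
    [[-4.56,1.42,0.19],[-0.48,0.81,-5.11]],
    [[-4.67,1.0,0.14],[-0.48,0.81,-5.11]],
  ],
  claw=0.4,
)

```text
clock: 18.95
tool_pos: [0.6456, -0.1818, 0.148]
eef_rot: [0.686, 0.728, -0.002, -0.002]
contact_force: [1.0, -0.7, 0.2]
opening: 0.702
finger_force: 0.0
```

step_arm(
  steps=[
    [[0,0,0],[0,0,0]],
    [[0,0,0],[0,0,0]],
    [[0,0,0],[0,0,0]],
  ],
)

```text
clock: 19.32
tool_pos: [0.6466, -0.1781, 0.1492]
eef_rot: [0.686, 0.728, -0.002, -0.001]
contact_force: [-0.5, 0.6, 0.1]
opening: 0.699
finger_force: 0.0
```

Run:
```python
from h import *
from plant import vision,sensors
M=[]
for i in range(4):
    s=vision.snapshot("wrist"); st=sensors.get_state(); M.append(st["moment"])
print(st["tool_pos"],R.from_quat(st["eef_rot"]).as_matrix()[:,0].round(3),st["opening"],"base moment",np.mean(M,0).round(3))
for c,k in blobs(s["img"],(20,120,60),(32,255,255),300):
    vx,vy,_,_=cv2.fitLine(k,cv2.DIST_L2,0,.01,.01).ravel()
    a,b=onz(s,c,.029),onz(s,c+20*np.array([vx,vy]),.029); d=b-a
    print(c.round(1),cv2.contourArea(k),cv2.boundingRect(k),a.round(4),"ang",np.degrees(np.arctan2(d[1],d[0]))%180)
hsv=cv2.cvtColor(s["img"],cv2.COLOR_RGB2HSV)
T=R.from_quat(st["eef_rot"]).as_matrix()
for L in(.1,.055,-.055,-.1): print(L,proj(s,np.array([.6475,-.18,.034])+L*np.array([np.cos(1.627),np.sin(1.627),0])).round(0))
print([(row,int((hsv[row,200:360,2]<60).sum())) for row in range(40,300,8)])
plan((.6475,-.18,-.0045),down(93.2),6)
```

```text
[ 0.64691332 -0.17941357  0.14970786] [-0.058  0.998 -0.002] 0.6967100474154936 base moment [-0.037 -0.072  0.012]
[287.  194.8] 3517.0 (273, 132, 30, 129) [ 0.6503 -0.1766  0.029 ] ang 92.97480129265838
0.1 [[284.  68.]]
0.055 [[284. 131.]]
-0.055 [[283. 262.]]
-0.1 [[283. 307.]]
[(40, 0), (48, 0), (56, 0), (64, 0), (72, 44), (80, 44), (88, 45), (96, 45), (104, 45), (112, 45), (120, 44), (128, 44), (136, 0), (144, 0), (152, 0), (160, 0), (168, 0), (176, 0), (184, 0), (192, 0), (200, 0), (208, 0), (216, 0), (224, 0), (232, 0), (240, 0), (248, 1), (256, 32), (264, 65), (272, 65), (280, 65), (288, 65), (296, 62)]
N 6 turn/row [-0.03  0.02  0.02]
[-0.0, 0.02, 2.57] [-0.01, 0.02, 2.57] [-0.01, 0.01, 2.57] [-0.01, 0.01, 2.57] [-0.01, 0.01, 2.57] [-0.01, 0.01, 2.57]
```

B lies as predicted. Descend and grip.

step_arm(
  steps=[
    [[-0.03,0.05,2.55],[0,0,0]],
    [[-0.03,0.05,2.55],[0,0,0]],
    [[-0.03,0.05,2.55],[0,0,0]],
    [[-0.03,0.05,2.55],[0,0,0]],
    [[-0.03,0.02,2.55],[0,0,0]],
    [[0,0,2.55],[0,0,0]],
    [[0,0,0],[0,0,0]],
    [[0,0,0],[0,0,0]],
  ],
)

```text
clock: 20.52
tool_pos: [0.6495, -0.1822, -0.0024]
eef_rot: [0.687, 0.727, -0.001, 0.0]
contact_force: [0.1, 0.8, -0.9]
opening: 0.697
finger_force: 0.0
```

step_arm(
  steps=[
    [[0,0,0],[0,0,0]],
    [[0,0,0],[0,0,0]],
    [[0,0,0],[0,0,0]],
    [[0,0,0],[0,0,0]],
    [[0,0,0],[0,0,0]],
    [[0,0,0],[0,0,0]],
  ],
  claw=-1,
  grip_force=60,
)

```text
clock: 21.28
tool_pos: [0.6493, -0.1824, -0.003]
eef_rot: [0.687, 0.727, -0.001, 0.0]
contact_force: [0.4, 0.6, 1.7]
opening: 0.269
finger_force: 60.0
```

step_arm(
  steps=[
    [[0,0,-1],[0,0,0]],
    [[0,0,-2],[0,0,0]],
    [[0,0,-3],[0,0,0]],
    [[0,0,-3],[0,0,0]],
    [[0,0,-3],[0,0,0]],
    [[0,0,-3],[0,0,0]],
    [[0,0,-2],[0,0,0]],
    [[0,0,0],[0,0,0]],
    [[0,0,0],[0,0,0]],
    [[0,0,0],[0,0,0]],
  ],
)

```text
clock: 22.52
tool_pos: [0.6481, -0.1819, 0.1651]
eef_rot: [0.687, 0.727, -0.003, -0.001]
contact_force: [-0.2, 0.0, -2.8]
opening: 0.269
finger_force: 60.0
```

Run:
```python
from h import *
from plant import vision,sensors
M=[]
for i in range(4):
    s=vision.snapshot("wrist"); st=sensors.get_state(); M.append(np.r_[st["moment"],st["contact_force"]])
print(np.mean(M,0).round(3),st["tool_pos"],st["opening"])
hsv=cv2.cvtColor(s["img"],cv2.COLOR_RGB2HSV)
y=cv2.inRange(hsv,np.array((20,120,60)),np.array((32,255,255)))
for row in range(4,270,8):
    k=np.nonzero(hsv[row,200:360,2]<60)[0]; print(row,(k.min()+200,k.max()+201) if len(k) else None,end=" ")
T=R.from_quat(st["eef_rot"]).as_matrix(); C=st["tool_pos"]-.0305*T[:,2]+T[:,2]*.009
for th in(-10,-5,0,5):
    a=np.radians(th); ex=T[:,0]*np.cos(a)+T[:,2]*np.sin(a); up=-T[:,2]*np.cos(a)+T[:,0]*np.sin(a)
    pts=[C+ex*l+up*h+sg*T[:,1]*w for l,h,w in((.055,.017,.017),(.1,.017,.017)) for sg in(1,-1)]
    print("\n",th,proj(s,pts).round(0).tolist(),end="")
```

```text
[ 0.153 -0.088 -0.014 -0.131 -0.555 -4.038] [ 0.64884672 -0.18186097  0.16593513] 0.26638730732642274
4 None 12 None 20 None 28 (np.int64(230), np.int64(332)) 36 (np.int64(228), np.int64(333)) 44 (np.int64(228), np.int64(333)) 52 (np.int64(229), np.int64(333)) 60 (np.int64(229), np.int64(333)) 68 (np.int64(230), np.int64(332)) 76 (np.int64(230), np.int64(332)) 84 (np.int64(230), np.int64(332)) 92 (np.int64(231), np.int64(331)) 100 (np.int64(231), np.int64(331)) 108 (np.int64(231), np.int64(331)) 116 (np.int64(232), np.int64(330)) 124 (np.int64(232), np.int64(330)) 132 (np.int64(233), np.int64(330)) 140 (np.int64(233), np.int64(330)) 148 (np.int64(233), np.int64(329)) 156 (np.int64(234), np.int64(328)) 164 None 172 None 180 None 188 None 196 None 204 None 212 None 220 None 228 None 236 None 244 None 252 None 260 (np.int64(224), np.int64(340)) 268 (np.int64(220), np.int64(344)) 
 -10 [[336.0, 186.0], [231.0, 186.0], [349.0, 29.0], [219.0, 29.0]]
 -5 [[335.0, 176.0], [232.0, 176.0], [344.0, 24.0], [224.0, 24.0]]
 0 [[333.0, 169.0], [234.0, 169.0], [339.0, 23.0], [228.0, 23.0]]
 5 [[331.0, 162.0], [236.0, 162.0], [335.0, 25.0], [232.0, 25.0]]
```

The moment about x shifts by +0.19 N m, so B's heavy end is at -y (tool -x). It needs the half-turned placement in the +y bay.

```bash
python3 -c "
from h import *
p,q=place(.055,.08,-1,0,19,.0105); print(p,q.as_quat()); plan(p,q,16)"
```

```text
[0.60778754 0.29275238 0.14720387] [-0.26937416  0.94878704 -0.04507778 -0.1587725 ]
N 16 turn/row [ 1.21  0.72 -7.33]
[2.98, -0.09, 0.11] [2.96, 0.29, 0.15] [2.9, 0.67, 0.17] [2.79, 1.04, 0.19] [2.63, 1.39, 0.2] [2.43, 1.72, 0.2] [2.18, 2.02, 0.19] [1.91, 2.28, 0.17] [1.6, 2.51, 0.14] [1.26, 2.7, 0.1] [0.91, 2.84, 0.06] [0.54, 2.93, 0.01] [0.16, 2.97, -0.05] [-0.22, 2.97, -0.12] [-0.6, 2.91, -0.18] [-0.96, 2.81, -0.25]
```

step_arm(
  steps=[
    [[2.98,-0.09,0.11],[1.21,0.72,-7.33]],
    [[2.96,0.29,0.15],[1.21,0.72,-7.33]],
    [[2.9,0.67,0.17],[1.21,0.72,-7.33]],
    [[2.79,1.04,0.19],[1.21,0.72,-7.33]],
    [[2.63,1.39,0.2],[1.21,0.72,-7.33]],
    [[2.43,1.72,0.2],[1.21,0.72,-7.33]],
    [[2.18,2.02,0.19],[1.21,0.72,-7.33]],
    [[1.91,2.28,0.17],[1.21,0.72,-7.33]],
  ],
)

```text
clock: 23.72
tool_pos: [0.6285, 0.0559, 0.1568]
eef_rot: [0.239, 0.966, -0.027, -0.091]
contact_force: [0.7, 0.1, -3.9]
opening: 0.267
finger_force: 60.0
```

step_arm(
  steps=[
    [[1.6,2.51,0.14],[1.21,0.72,-7.33]],
    [[1.26,2.7,0.1],[1.21,0.72,-7.33]],
    [[0.91,2.84,0.06],[1.21,0.72,-7.33]],
    [[0.54,2.93,0.01],[1.21,0.72,-7.33]],
    [[0.16,2.97,-0.05],[1.21,0.72,-7.33]],
    [[-0.22,2.97,-0.12],[1.21,0.72,-7.33]],
    [[-0.6,2.91,-0.18],[1.21,0.72,-7.33]],
    [[-0.96,2.81,-0.25],[1.21,0.72,-7.33]],
    [[0,0,0],[0,0,0]],
    [[0,0,0],[0,0,0]],
    [[0,0,0],[0,0,0]],
  ],
)

```text
clock: 25.1
tool_pos: [0.6088, 0.2908, 0.1476]
eef_rot: [-0.268, 0.949, -0.046, -0.158]
contact_force: [-0.2, 0.6, -3.4]
opening: 0.267
finger_force: 60.0
```

Run:
```python
from h import *
from plant import vision,sensors
w=vision.snapshot("wrist");t=vision.snapshot("top");u=vision.snapshot("side"); st=sensors.get_state(); print(st["q"].round(2),st["tool_pos"],st["eef_rot"].round(3))
p,q=place(.055,.08,-1,0,19,.0105); plan(p,q,1)
p,q=place(.055,.014,-1,0,19,.0105); plan(p,q,4)
a=cv2.resize(w["img"],(400,300)); b=cv2.resize(t["img"][120:285,70:290],(400,300)); c=cv2.resize(u["img"][210:390,150:390],(400,300))
cv2.imwrite("pics/p2.png",np.vstack([np.hstack([a,b]),np.hstack([c,cv2.resize(t["img"],(400,300))])])[:,:,::-1])
```

```text
[-0.22  1.13 -0.86  1.03  0.67  1.58  1.17] [0.60835549 0.291475   0.1477347 ] [-0.269  0.949 -0.046 -0.158]
N 1 turn/row [-0.06  0.06 -0.09]
[-0.03, 0.14, 0.04] 
N 4 turn/row [-0.01  0.02 -0.02]
[0.02, 0.04, 1.66] [0.02, 0.04, 1.66] [0.02, 0.04, 1.66] [0.02, 0.04, 1.66]
```

View pics/p2.png

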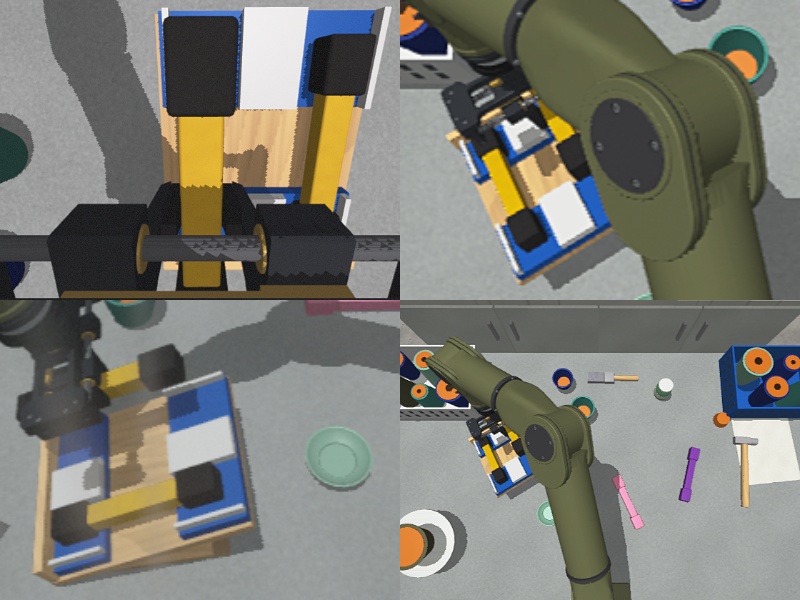

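B hangs squarely over the free bay (wrist view: block at columns 165–238, bay about 163–242), and A lies properly in the other. The pot is standing. Descending.

step_arm(
  steps=[
    [[0.02,0.04,1.66],[0,0,0]],
    [[0.02,0.04,1.66],[0,0,0]],
    [[0.02,0.04,1.66],[0,0,0]],
    [[0.02,0.04,1.66],[0,0,0]],
    [[0,0,0],[0,0,0]],
    [[0,0,0],[0,0,0]],
  ],
)

```text
clock: 26.0
tool_pos: [0.5882, 0.2826, 0.0854]
eef_rot: [-0.27, 0.949, -0.045, -0.158]
contact_force: [0.2, -0.2, -3.5]
opening: 0.268
finger_force: 60.0
```

step_arm(
  steps=[
    [[0,0,0.3],[0,0,0]],
    [[0,0,0.2],[0,0,0]],
    [[0,0,0.2],[0,0,0]],
    [[0,0,0],[0,0,0]],
  ],
)

```text
clock: 26.5
tool_pos: [0.5859, 0.2809, 0.0783]
eef_rot: [-0.27, 0.949, -0.045, -0.158]
contact_force: [0.1, 1.1, -2.8]
opening: 0.268
finger_force: 60.0
```

Run:
```python
from h import *
from plant import vision,sensors
w=vision.snapshot("wrist"); st=sensors.get_state(); print(st["tool_pos"],st["contact_force"],st["moment"])
p,q=place(.055,0,-1,0,19,.0105); plan(p,q,1)
hsv=cv2.cvtColor(w["img"],cv2.COLOR_RGB2HSV)
for row in range(0,190,8):
    k=np.nonzero(hsv[row,215:345,2]<60)[0]; print(row,(k.min()+215,k.max()+216) if len(k) else None,end=" ")
Rz=R.from_euler("z",RP[2],degrees=True);ex=Rz.apply([np.cos(.349),0,np.sin(.349)]);ey=Rz.apply([0,1,0]);nn=np.cross(ex,ey)
C=np.array([RP[0],RP[1],.091])+.055*ey
print("stored high block top corners",proj(w,[C+ex*.055+nn*.017+ey*.017,C+ex*.055+nn*.017-ey*.017,C+ex*.1+nn*.017+ey*.017,C+ex*.1+nn*.017-ey*.017]).round(0).tolist())
```

```text
[0.58598841 0.28100963 0.07839367] [-0.11598238  0.80004991 -3.74467157] [ 0.28056608 -0.38933436  0.02341748]
N 1 turn/row [-0.05  0.04  0.03]
[0.04, -0.15, 0.69] 
0 None 8 None 16 None 24 (np.int64(234), np.int64(328)) 32 (np.int64(229), np.int64(334)) 40 (np.int64(229), np.int64(334)) 48 (np.int64(229), np.int64(333)) 56 (np.int64(230), np.int64(333)) 64 (np.int64(230), np.int64(332)) 72 (np.int64(230), np.int64(332)) 80 (np.int64(231), np.int64(332)) 88 (np.int64(231), np.int64(332)) 96 (np.int64(231), np.int64(331)) 104 (np.int64(232), np.int64(331)) 112 (np.int64(232), np.int64(331)) 120 (np.int64(233), np.int64(331)) 128 (np.int64(233), np.int64(330)) 136 (np.int64(233), np.int64(330)) 144 (np.int64(233), np.int64(330)) 152 (np.int64(234), np.int64(329)) 160 (np.int64(236), np.int64(326)) 168 None 176 None 184 None stored high block top corners [[230.0, 164.0], [323.0, 164.0], [223.0, 26.0], [328.0, 26.0]]
```

step_arm(
  steps=[
    [[0,-0.15,0.2],[0,0,0]],
    [[0,0,0.2],[0,0,0]],
    [[0,0,0.15],[0,0,0]],
    [[0,0,0],[0,0,0]],
  ],
)

```text
clock: 27.05
tool_pos: [0.5852, 0.2788, 0.0732]
eef_rot: [-0.27, 0.949, -0.045, -0.158]
contact_force: [-0.0, 1.3, -2.3]
opening: 0.265
finger_force: 60.0
```

step_arm(
  steps=[
    [[0,0,0.1],[0,0,0]],
    [[0,0,0.1],[0,0,0]],
    [[0,0,0],[0,0,0]],
  ],
)

```text
clock: 27.42
tool_pos: [0.5852, 0.2788, 0.0723]
eef_rot: [-0.27, 0.949, -0.045, -0.158]
contact_force: [1.9, -0.0, 4.2]
opening: 0.267
finger_force: 60.0
```

Contact on the pads, about 8 N. Release and retreat.

step_arm(
  steps=[
    [[0,0,0],[0,0,0]],
    [[0,0,0],[0,0,0]],
    [[0,0,0],[0,0,0]],
    [[0,0,0],[0,0,0]],
  ],
  claw=0.3,
)

```text
clock: 27.92
tool_pos: [0.5846, 0.2785, 0.0712]
eef_rot: [-0.27, 0.949, -0.045, -0.158]
contact_force: [-0.1, 0.1, 0.1]
opening: 0.65
finger_force: 0.0
```

step_arm(
  steps=[
    [[0,0,-2],[0,0,0]],
    [[0,0,-3],[0,0,0]],
    [[0,0,-4],[0,0,0]],
    [[0,0,-3],[0,0,0]],
    [[0,0,0],[0,0,0]],
  ],
)

```text
clock: 28.55
tool_pos: [0.6187, 0.3005, 0.1869]
eef_rot: [-0.269, 0.949, -0.044, -0.156]
contact_force: [-0.4, 0.6, -0.7]
opening: 0.648
finger_force: 0.0
```

Run:
```python
from h import *
from plant import vision,sensors
w=vision.snapshot("wrist");u=vision.snapshot("side");t=vision.snapshot("top"); st=sensors.get_state(); print(st["clock"],st["tool_pos"])
Rz=R.from_euler("z",RP[2],degrees=True);ex=Rz.apply([np.cos(.349),0,np.sin(.349)]);ey=Rz.apply([0,1,0]);nn=np.cross(ex,ey)
for y in(.055,-.055):
    C=np.array([RP[0],RP[1],.091])+y*ey
    print("stored",y,[proj(v,[C+ex*l+nn*.012+ey*s*.012 for l in(.055,-.055) for s in(1,-1)]).round(0).tolist() for v in(w,u)])
for v in(w,u):
    for c,k in blobs(v["img"],(20,120,60),(32,255,255),60): print(c.round(1),cv2.boundingRect(k))
img=np.hstack([cv2.resize(w["img"],(400,300)),cv2.resize(u["img"][210:390,150:390],(400,300))])
img=np.vstack([img,np.hstack([cv2.resize(t["img"],(400,300)),cv2.resize(t["img"][100:265,70:290],(400,300))])])
cv2.imwrite("pics/f.png",img[:,:,::-1])
```

```text
28.7 [0.61717214 0.29838904 0.18343869]
stored 0.055 [[[262.0, 131.0], [297.0, 131.0], [265.0, 273.0], [295.0, 273.0]], [[250.0, 266.0], [251.0, 277.0], [202.0, 282.0], [202.0, 292.0]]]
stored -0.055 [[[422.0, 131.0], [457.0, 131.0], [404.0, 273.0], [434.0, 273.0]], [[254.0, 316.0], [255.0, 328.0], [202.0, 332.0], [202.0, 345.0]]]
[502.3 407.5] (493, 399, 28, 18)
[455.6 406.3] (444, 399, 34, 18)
[122.9 371.2] (110, 350, 26, 33)
[124.8 329.3] (112, 314, 29, 44)
[280.3 200. ] (263, 130, 34, 143)
[425.1 196.2] (397, 126, 60, 145)
[229.5 331.7] (202, 317, 57, 29)
[224.8 282.3] (202, 268, 52, 29)
```

View pics/f.png

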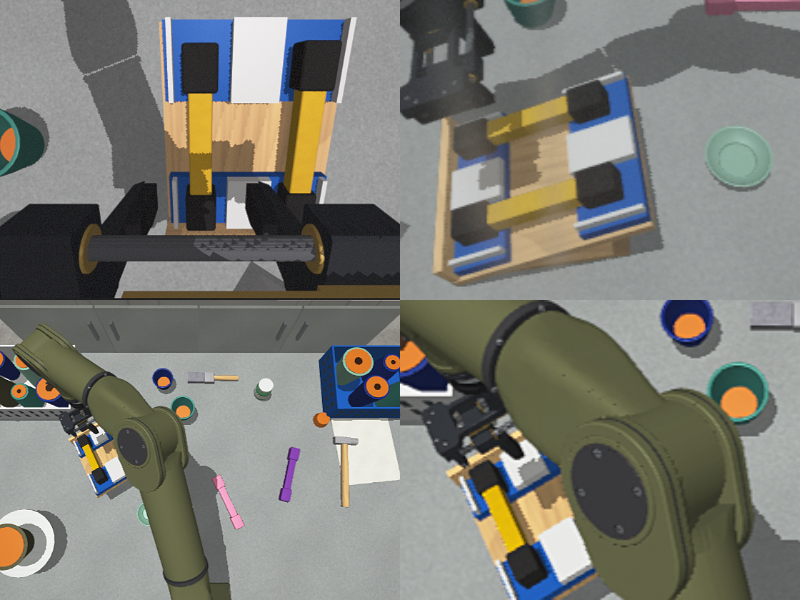

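Both tampers lie in their bays, matching the predicted stored outlines to within 2–3 pixels in the wrist and side views. The pot is standing and the gripper is clear, so I'm handing in.

```bash
python3 -c "
from plant import finish_job
print(finish_job())"
```

```text
the job is handed in; nothing more can be done
None
```

Both yellow-handled tampers are on the rack, one in each bay, heavy end down the slope as felt at mid-length; the teal pot was left standing, and the job was handed in at about 29 s (no verdict was returned).

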